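# Slide the top slide carrier out of a spring magazine and load it in the cradle

### The job

Take the top slide carrier out of the spring magazine under the bench shelf: slide it straight out over the front gate (a light push of the fingertips from above will drag it along) until it can be gripped by its two long edges, and leave the other carriers in the magazine. Then lay it flat in the loading cradle, lowered fully home between the four corner guides before you let go, either way round. Do not disturb the small things standing about.

Things in the scene. Friction and masses are not known exactly. Their poses are not given: they have to be found in the camera images.
- bench_shelf: Fixed white bench shelf over the magazine. Origin on the desk under the middle of the board's front edge; x points back under the shelf, y to the left seen from the front, z up. Board 200 deep (x 0 to 200), 300 wide, 16 thick, underside 208 above the desk; side panels at y = +-134 to 146 from x = 23 back; bottles and a tube rack stand on the board from x = 45 back.
- magazine: Spring magazine of grey sheet metal fixed under the shelf; same origin and axes as bench_shelf. x 0 to 121, y +-33, top at z = 81; base flange y +-50, x -12 to 138, 4 high. Holds four carriers stacked, long sides along x, 2 play at sides and ends. Inward lips along both long walls (z 78 to 81) hold the top carrier down by 4 of each side edge; 48 clear between them (y +-24).
- mouth (a point): Middle of the top carrier's upper front edge at the start (x = 6, z = 78 in the magazine's frame). Pushed down the stack holds against its spring up to about 4.5 N, then sinks about 4 mm per N; sunk over 1.5 mm the carrier strikes the gate and jams, so push 3 to 5 N, and behind the gate. Metal on metal is very slippery (friction 0.12), the finger pads are not.
- gate_top (a point): Middle of the top edge of the low front gate (x = 0 to 3, z = 68.5 in the magazine's frame; two cheeks, y 10 to 30 each side), 1.5 below the underside of the top carrier. Only the top carrier can leave, sliding forward (magazine's -x) over it; the gate stops those below. When it has left, the spring lifts the next one 8 to the lips.
- carrier_top: The top slide carrier, loose: flat aluminium plate 110 (x) x 56 (y) x 8 thick, about 90 g, with a glass slide let in flush on top. Origin at the centre of its underside, x along its length (front end, at the gate, x = -55), z up. Underside 70 above the desk at the start. Drawn out by up to 70 it stays level, clamped at its rear end between spring and lips.
- carrier_second: The carrier just below it, same shape; it must stay in the magazine (it rises by 8).
- carrier_third: Third carrier from the top, same shape; stays in the magazine.
- carrier_bottom: Lowest carrier, same shape; stays in the magazine.
- cradle: Fixed aluminium cradle on the desk, origin under its middle, x lengthwise. Bed 116 x 36 wide, top z = 24 (carrier overhangs it by 10 each long side, so fingers pass beside it); foot 140 x 60, 5 thick. At each end a cross-piece (x 51 to 65, y +-39, z 24) with an end stop 9 high, inner face at x = 58, and corner guides 7 high (x 50 to 59), inner faces y = +-31: 3 play all round.
- cradle_seat (a point): Centre of the bed's upper surface (24 above the desk), where the origin of the laid-in carrier belongs; axes as the cradle's.
- dish: Bystander: round culture dish, 62 across, 15 high, standing under the shelf on the right of the magazine. Origin at its underside.
- coverslip_box: Bystander: small box 29 x 29 x 20 under the shelf on the left of the magazine. Origin at its underside.
- lens_case: Bystander: upright round objective case with a black cap, 36 across, 52 high, on the desk at the right. Origin at its underside.
- tweezers: Bystander: tweezers, 118 long, 10 high, lying on the desk in front of the shelf. Origin at the middle of the underside.
Things that resemble listed ones, but are neither listed nor needed, are in the scene too. What is shaped like the carrier_top but yellow is not meant.

How it is judged:
On the way, in this order (a step that is already met when the one before it is completed fails the run):
1. the top carrier has been slid forward over the gate by at least 45 mm, level at its own height, the others still in place (x of carrier_top in the frame of bench_shelf between -0.051 and 0.016 m and z of carrier_top in the frame of bench_shelf between 0.062 and 0.079 m and angle between carrier_top's own z axis and vertical below 0.12 rad and x of carrier_second in the frame of bench_shelf between 0.049 and 0.073 m and z of each of carrier_second, carrier_third, carrier_bottom in the frame of bench_shelf above 0.03 m and x of carrier_third in the frame of bench_shelf between 0.049 and 0.073 m and x of carrier_bottom in the frame of bench_shelf between 0.049 and 0.073 m), for 0.1 s.
2. the carrier has been lowered between the cradle's guides while still held (within 6 mm of the bed) (horizontal distance between carrier_top and cradle_seat below 0.008 m and z of carrier_top in the frame of cradle_seat below 0.006 m and contact force between the fingers and carrier_top above 1 N), for 0.05 s.
At the end, for the whole second after the job is handed in: The top carrier lies released, at rest and flat on the cradle's bed: within 6 mm of the seat (2.5 mm in height), 3 degrees of level, 4.5 degrees of lengthwise, either way round; the other three still in the magazine, within 12 mm lengthwise; bystanders moved under 20 mm (horizontal distance between carrier_top and cradle_seat below 0.006 m and z of carrier_top in the frame of cradle_seat between -0.0025 and 0.0025 m and angle between carrier_top's own z axis and vertical below 0.05 rad and angle between the x axis of carrier_top and the x axis of cradle, either way round below 0.08 rad and linear speed of carrier_top below 0.02 m/s and x of carrier_second in the frame of bench_shelf between 0.049 and 0.073 m and z of each of carrier_second, carrier_third, carrier_bottom in the frame of bench_shelf above 0.03 m and x of carrier_third in the frame of bench_shelf between 0.049 and 0.073 m and x of carrier_bottom in the frame of bench_shelf between 0.049 and 0.073 m); the robot touches nothing.
It fails at once if one of the lower carriers was dragged forward out of the stack by more than 15 mm (x of any of carrier_second, carrier_third, carrier_bottom in the frame of bench_shelf below 0.046 m).
It fails at once if a bystander was moved by more than 20 mm (distance of any of dish, coverslip_box, lens_case, tweezers from where it was at the start of the episode above 0.02 m).
It fails at once if the carrier was turned on its edge (tipped by more than 40 degrees) (angle between carrier_top's own z axis and vertical above 0.7 rad).
It also fails if it takes over 58 s, if anything falls off the work surface, if the arm or the gripper's body presses on something with over 40 N, if the wrist force passes 120 N, or if a joint passes its speed limit or range.

### The arm

A 6-joint arm with a two-finger parallel gripper is mounted at the origin on a cart in front of the work surface, level with it; the furniture and walls round the work are solid. World frame = base frame: x ahead of the robot, y to its left, z up, the work surface at z = 0. Lengths are in m, angles in rad, forces in N, time in s.
With the tool pointing down it reaches from about 0.35 to 0.725 m from the base axis. Payload 6 kg.
Tool frame: the origin (TCP) lies at the very end of the fingers, on their centre line; the grasp point (between the pads) lies 19 mm behind it; z points along the fingers, y is the line along which they close (so a half turn about z gives the same grasp; the last joint's range is limited). The gripper opens to 85 mm and grips with 20 to 120 N. Pads are 22 mm wide; open, the fingers measure 114 mm over their backs; the gripper's body (76 mm by 85 mm) begins 54 mm behind the grasp point. The pads swing forward as they close: fully open they stand 13 mm farther back than shut.
Start: joints at [-1.006, 0.04, 0.085, 0, -1.615, -0.334], TCP at [0.137, -0.584, 0.231] pointing down, gripper open.
Joint ranges: [-2.56, 2.56], [-1.29, 2.01], [-1.08, 1.49], [-3.29, 1.98], [-2.81, -0.18], [-2.99, 2.99]. Speed limits (rad/s): [2.57, 2.57, 3.01, 3.14, 3.14, 3.14].

### API

Orientations are given as a unit quaternion [x, y, z, w].
In Python, from rig import * gives the robot as it stands. Calls block until the motion is done:
- movep(position, orientation): joint-space move of the TCP to a pose.
- move_l(position, attitude=None, rate=0.15, stop_force=None): straight line of the TCP; attitude=None keeps the orientation; rate is the mean speed in m/s. With stop_force (N) it stops when the force on the tool has changed by that much, and returns True; else False.
- movej(angles): joint-space move.
- set_gripper(opening): finger opening in m; the grip force is fixed at half the most; returns when the fingers have stopped.
- sleep(seconds).
- ik(position, orientation): joint angles nearest the present ones, or None.
- capture(name): name is "scene" or "top"; returns a dict with "img" (480x640x3 uint8, blue, green, red), "z_map" (480x640 float32, m along the optical axis (not along the pixel's ray), 0 where there is no reading), "camera_matrix" (3x3 intrinsics, pixels), "R" (3x3) and "t" (3): a world point X has camera coordinates R X + t. Camera axes: x right, y down, z forward; pixel columns grow to the right and rows downward; lengths in m; the calibration is good to about 2 mm. A picture is of the moment at which its call begins.
A pose or a line that the arm cannot do raises IKError and nothing moves.
- finish_job(): hands the job in; it is judged then, once.
Trained networks look in a picture, given as the dict that the camera call returned (one of the last four; its "shot" number tells which), for a name from the list of things; names that differ only in an ending like _2 or _b are one class to them, and where a whole thing is asked for, a point or a joint stands for the part that bears it (a point fixed in the world has none). Each returns a list of dicts, best first, with "p" (0 to 1); they miss things now and then, are a little off and sometimes report something else, mostly with a low value. They report only what shows in the picture. A call takes as long as a camera call. They do not tell look-alikes from the thing itself.
- spot_in(name, picture): "rect" ([centre column, centre row, width, height] in pixels, round what is visible of it).
- trace(name, picture): "region" (480x640 bool, what is visible of it) and "rect" ([centre column, centre row, width, height] in pixels, round what is visible of it).
Readings, each from a call of its own:
- current_time(): time.
- current_q(): joint angles.
- current_qd(): joint speeds.
- current_joint_torque(): joint torques, N m.
- current_eef_pos(): TCP position.
- current_tcp_rot(): TCP orientation.
- current_ft_force(): force on the tool from outside, world axes, zero at the start.
- current_moment(): the same for the moment, N m.
- current_opening(): finger opening in m.
- current_finger_force(): force on a finger pad.
Only numpy, scipy, OpenCV 4.12 (cv2) and the standard library are available. Lean on these libraries where they do the work, as an engineer would, in place of code of your own. Each camera call takes 0.05 s, during which the arm holds its last target. There are 200 camera calls.

## Working session

There is one attempt and no reset: what is moved stays moved. The work goes in short steps, each a Python script; the robot and the scene stay as the last script left them, time stands still between calls to the robot, and variables do not carry over. Pictures are saved under pics/ and viewed, at most 13 in all, crops included, and the job is handed in when it is done.

```bash
mkdir -p pics; ls; python3 - <<'E'
from rig import *
import cv2,numpy as np
for n in ["scene","top"]:
    c=capture(n); cv2.imwrite(f"pics/{n}0.png",c["img"])
    np.savez(f"{n}0.npz",**{k:np.array(v) for k,v in c.items()})
    print(n,c["camera_matrix"].tolist(),c["R"].tolist(),c["t"])
    for k in ["bench_shelf","magazine","carrier_top","cradle","dish","coverslip_box","lens_case","tweezers"]:
        print(k,[(round(d["p"],2),np.round(d["rect"]).tolist()) for d in spot_in(k,c)][:4])
print(current_time())
E
```

```text
pics
scene [[506.20768007976216, 0.0, 321.3953095386495], [0.0, 506.20768007976216, 243.10786573271915], [0.0, 0.0, 1.0]] [[0.7730334340144551, -0.6343032519168815, 0.008870992249359751], [-0.26456533455736975, -0.3350759177600121, -0.9042838675370873], [0.5765626537041453, 0.6966947064137596, -0.42683953941578473]] [-0.64228498  0.06961449  0.944704  ]
bench_shelf [(0.85, [381.0, 201.0, 183.0, 201.0])]
magazine [(0.77, [348.0, 250.0, 71.0, 68.0])]
carrier_top [(0.75, [237.0, 255.0, 74.0, 49.0]), (0.74, [353.0, 231.0, 55.0, 23.0]), (0.66, [439.0, 332.0, 72.0, 44.0])]
cradle [(0.7, [237.0, 260.0, 76.0, 49.0])]
dish [(0.69, [372.0, 279.0, 16.0, 19.0]), (0.47, [238.0, 254.0, 76.0, 48.0])]
coverslip_box []
lens_case [(0.71, [341.0, 329.0, 24.0, 39.0])]
tweezers [(0.73, [281.0, 315.0, 50.0, 24.0]), (0.58, [340.0, 326.0, 26.0, 34.0])]
top [[507.76076538470875, 0.0, 315.6068432787571], [0.0, 507.76076538470875, 235.71025401280863], [0.0, 0.0, 1.0]] [[-0.10164207773661871, -0.9947984395770949, 0.006704673620742808], [-0.9448742474672784, 0.09442809302513695, -0.31352191585402883], [0.3112580031204463, -0.038202092385281904, -0.9495572945488118]] [-0.35459724  0.51895611  0.76051563]
bench_shelf [(0.66, [295.0, 142.0, 208.0, 182.0])]
magazine [(0.61, [299.0, 206.0, 53.0, 57.0])]
carrier_top [(0.79, [297.0, 192.0, 28.0, 31.0])]
cradle [(0.83, [221.0, 292.0, 58.0, 81.0])]
dish [(0.96, [349.0, 191.0, 30.0, 29.0]), (0.59, [252.0, 190.0, 19.0, 14.0])]
coverslip_box [(0.58, [251.0, 191.0, 19.0, 13.0])]
lens_case []
tweezers []
0.9
```

View pics/scene0.png

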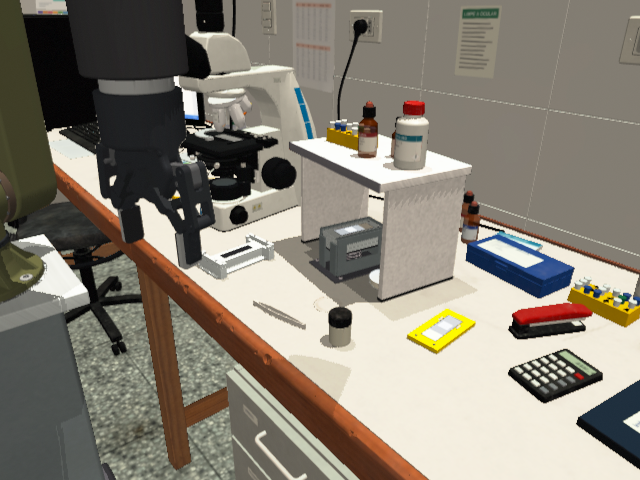

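View pics/top0.png

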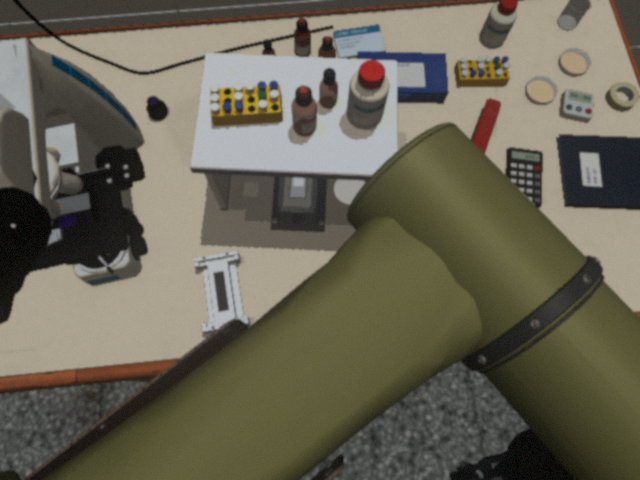

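Candidates for the carrier are the one in the magazine mouth, scene (353,231) / top (297,190), the yellow look-alike, scene (439,332), and the cradle, which the net misreads as a carrier at scene (237,255). By the description I choose the one in the magazine. Tweezers are at scene (280,315), lens case at (340,327). Next I fit the shelf and cradle poses from depth.

```bash
cat > h.py <<'E'
import numpy as np,cv2
def cloud(c):
    z=c["z_map"]; K=c["camera_matrix"]; v,u=np.mgrid[:480,:640]
    P=np.stack([(u-K[0,2])/K[0,0]*z,(v-K[1,2])/K[1,1]*z,z],-1)
    W=(P-c["t"])@c["R"]; W[z==0]=np.nan; return W
def proj(c,X):
    p=c["R"]@np.array(X)+c["t"]; q=c["camera_matrix"]@p; return q[:2]/q[2]
E
python3 - <<'E'
import numpy as np,cv2
from h import *
T=dict(np.load("top0.npz"));S=dict(np.load("scene0.npz"))
for n,c,r in [("top",T,(190,50,400,180)),("scene",S,(285,130,470,190))]:
    W=cloud(c); w=W[r[1]:r[3],r[0]:r[2]].reshape(-1,3)
    m=w[(w[:,2]>.216)&(w[:,2]<.232)]
    q=cv2.minAreaRect((m[:,:2]*1000).astype(np.float32)); print(n,"board",len(m),np.median(m[:,2]),q,cv2.boxPoints(q).tolist())
    if n=="top":
        # front edge: for each y bin min x
        yb=np.round(m[:,1]/.01); e=np.array([(m[yb==b,1].mean(),m[yb==b,0].min()) for b in np.unique(yb)]); print(np.round(e,4).tolist())
for n,c,r in [("top",T,(185,245,260,340)),("scene",S,(200,230,280,285))]:
    W=cloud(c); w=W[r[1]:r[3],r[0]:r[2]].reshape(-1,3)
    m=w[(w[:,2]>.018)&(w[:,2]<.038)]
    print(n,"cradle",len(m),cv2.minAreaRect((m[:,:2]*1000).astype(np.float32)))
    m=w[(w[:,2]>.019)&(w[:,2]<.028)]; print("  bed z",np.median(m[:,2]))
W=cloud(S); 
for nm,r in [("mag",(315,215,385,280)),("tweez",(250,298,310,332)),("lens",(326,305,355,350))]:
    w=W[r[1]:r[3],r[0]:r[2]].reshape(-1,3); w=w[np.isfinite(w[:,0])]
    lo,hi={"mag":(.07,.09),"tweez":(.004,.02),"lens":(.04,.06)}[nm]
    m=w[(w[:,2]>lo)&(w[:,2]<hi)]; print(nm,len(m),np.median(m,0),cv2.minAreaRect((m[:,:2]*1000).astype(np.float32)))
for n,b in (("scene",(300,205,400,285)),("top",(185,180,350,340))):
    im=dict(scene=S,top=T)[n]["img"][b[1]:b[3],b[0]:b[2]]; cv2.imwrite(f"pics/crop_{n}.png",cv2.resize(im,None,fx=6 if n=="scene" else 3.6,fy=6 if n=="scene" else 3.6,interpolation=2))
E
```

```text
top board 16807 0.22315509630343044 ((632.505859375, -391.7043762207031), (300.8182067871094, 203.81993103027344), 81.56596374511719) [[509.63739013671875, -525.5396728515625], [711.2531127929688, -555.43408203125], [755.3743286132812, -257.86907958984375], [553.7586059570312, -227.97467041015625]]
[[-0.5479, 0.6555], [-0.5393, 0.5772], [-0.5302, 0.5492], [-0.5201, 0.5434], [-0.51, 0.5351], [-0.4999, 0.5269], [-0.4898, 0.5169], [-0.4797, 0.5175], [-0.4696, 0.5175], [-0.4601, 0.5207], [-0.4501, 0.5218], [-0.4399, 0.5241], [-0.4297, 0.525], [-0.4204, 0.5265], [-0.4101, 0.5279], [-0.4, 0.5295], [-0.3898, 0.531], [-0.3798, 0.5325], [-0.3704, 0.5338], [-0.36, 0.5353], [-0.35, 0.5365], [-0.34, 0.5386], [-0.3301, 0.5396], [-0.3199, 0.5415], [-0.31, 0.5425], [-0.2999, 0.544], [-0.29, 0.5451], [-0.28, 0.5465], [-0.27, 0.5486], [-0.2598, 0.5498], [-0.2504, 0.5516], [-0.2407, 0.5532], [-0.2328, 0.5546]]
scene board 4065 0.22254241642299344 ((631.2334594726562, -392.4410095214844), (301.7546691894531, 201.54933166503906), 81.65586853027344) [[509.6304931640625, -527.0969848632812], [709.04626464
[... 151 characters left out ...]
07958984375), (130.8184356689453, 78.22842407226562), 5.093270301818848)
  bed z 0.023356695324206943
scene cradle 919 ((418.18670654296875, -234.48744201660156), (133.46527099609375, 81.06363677978516), 5.5228471755981445)
  bed z 0.022452267226194707
mag 1099 [ 0.58539175 -0.38975291  0.07688069] ((588.1143798828125, -441.2337646484375), (180.86923217773438, 119.30935668945312), 81.78518676757812)
tweez 238 [ 0.37068476 -0.45008872  0.0065171 ] ((370.4505920410156, -447.78424072265625), (14.007686614990234, 118.0706787109375), 13.6067533493042)
lens 358 [ 0.40117365 -0.56714221  0.05000592] ((403.8438720703125, -562.9522705078125), (34.3603630065918, 34.855167388916016), 7.071656703948975)
```

View pics/crop_scene.png

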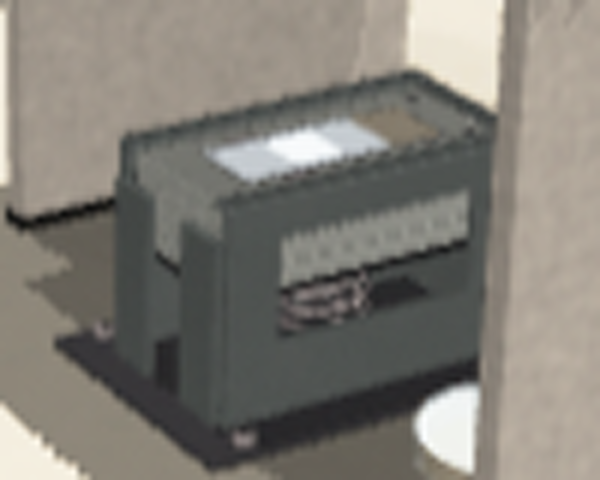

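View pics/crop_top.png

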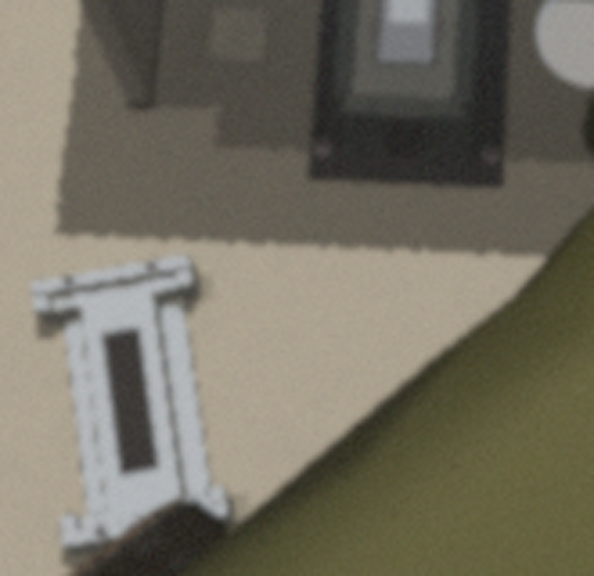

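The crops confirm it: a grey carrier with a slide inset sits under the lips at scene ≈(353,231), and the cradle is clear. Shelf origin is ≈(0.5325,-0.377) with yaw -8.4°, and the cradle is ≈(0.418,-0.234) with yaw ≈5.3°. I now move to a pose in front of the shelf with the tool tilted.

```bash
cat >> h.py <<'E'
from rig import *
from scipy.spatial.transform import Rotation as Ro
SO=np.array([.5325,-.377,0]); SY=-.1465
def fr(O,yaw,x,y,z): return (np.array(O)+Ro.from_euler('z',yaw).apply([x,y,z])).tolist()
def sh(x,y,z): return fr(SO,SY,x,y,z)
def q(yaw,t,s=1):
    t=np.radians(t); Z=np.array([np.sin(t),0,-np.cos(t)]); Y=np.array([0,s,0.]); 
    return (Ro.from_euler('z',yaw)*Ro.from_matrix(np.stack([np.cross(Y,Z),Y,Z],1))).as_quat().tolist()
E
python3 - <<'E'
from h import *
for s in (1,-1):
  for a in [(-.12,0,.16,55),(.057,0,.095,55),(-.045,0,.055,12)]:
    j=ik(sh(*a[:3]),q(SY,a[3],s)); print(s,a,None if j is None else np.round(j,2))
  print(ik(fr((.418,-.234,0),.09,-.036,0,.05),q(.09,12,s)))
print(current_tcp_rot())
E
```

```text
1 (-0.12, 0, 0.16, 55) [-0.7  -0.66 -0.65 -0.64 -0.81 -0.76]
1 (0.057, 0, 0.095, 55) [-0.5  -0.17 -0.43 -0.66 -0.48 -0.76]
1 (-0.045, 0, 0.055, 12) [-0.35 -0.03 -0.31 -0.05 -1.09 -1.35]
[-0.14525603 -0.51679005 -0.70328544 -0.05241771 -1.18095328 -1.32056284]
-1 (-0.12, 0, 0.16, 55) [-0.7  -0.66 -0.65 -0.64 -0.81  2.38]
-1 (0.057, 0, 0.095, 55) [-0.5  -0.17 -0.43 -0.66 -0.48  2.38]
-1 (-0.045, 0, 0.055, 12) [-0.35 -0.03 -0.31 -0.05 -1.09  1.79]
[-0.14525603 -0.51679005 -0.70328544 -0.05241771 -1.18095328  1.82102982]
[-1.15159093e-01  9.93347059e-01  6.18345481e-05 -2.37375776e-05]
```

```bash
python3 - <<'E'
from h import *
movep(sh(-.12,0,.16),q(SY,55)); set_gripper(0)
c=capture("scene"); cv2.imwrite("pics/pre.png",c["img"])
c2=capture("top"); W=cloud(c2); w=W[245:350,180:270].reshape(-1,3)
m=w[(w[:,2]>.018)&(w[:,2]<.038)]; print(cv2.minAreaRect((m[:,:2]*1000).astype(np.float32)))
cv2.imwrite("pics/pretop.png",np.hstack([c2["img"][230:370,150:350],c["img"][200:340,180:380]]).repeat(2,0).repeat(2,1))
print(current_eef_pos(),current_ft_force(),current_opening(),current_time())
move_l(sh(-.06,0,.098)); move_l(sh(.057,0,.098),rate=.08)
print(current_ft_force())
f0=current_ft_force()
print(move_l(sh(.057,0,.080),rate=.01,stop_force=2.5),current_eef_pos(),np.array(current_ft_force())-f0,current_time())
c=capture("scene"); cv2.imwrite("pics/touch.png",cv2.resize(c["img"][130:330,250:450],None,fx=3,fy=3))
E
```

```text
((418.0400390625, -233.9049835205078), (131.28765869140625, 78.05069732666016), 5.0809526443481445)
[ 0.41379797 -0.35947388  0.16004265] [ 0.20278787  0.59496648 -0.25821678] 4.219484042706669e-05 3.1
[-1.14245619 -0.05527355 -0.29276291]
True [ 0.58911669 -0.3855524   0.08533985] [ 0.92837001 -0.02630702  2.31193595] 6.65
```

View pics/touch.png

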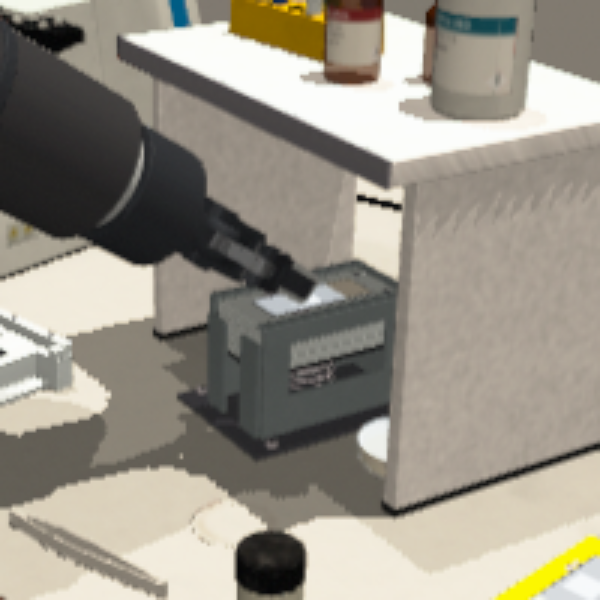

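View pics/pretop.png

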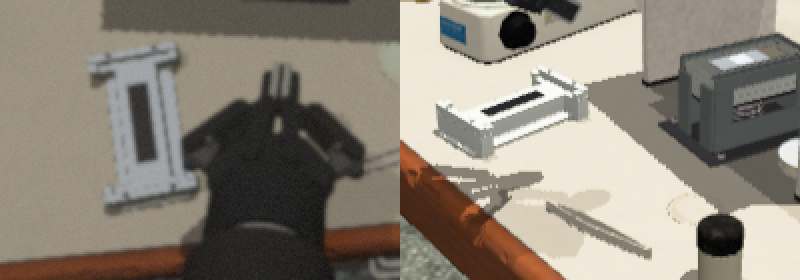

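The fingertips rest on the glass of the top carrier, centred between the lips. In the side crop the cradle is fully visible with axis 5.1°. Next I press a little more and drag.

```bash
python3 - <<'E'
from h import *
z=.0853
for k in range(5):
    z-=.0003; move_l(sh(.057,0,z),rate=.01); f=current_ft_force()[2]+.29; print(round(z,4),f,current_eef_pos()[2])
    if f>3.6: break
move_l(sh(.047,0,z),rate=.03); print(current_ft_force())
c=capture("scene"); r=trace("carrier_top",c)
move_l(sh(.034,0,z),rate=.03); print(current_ft_force())
move_l(sh(.018,0,z),rate=.03); print(current_ft_force(),current_eef_pos(),current_time())
c=capture("scene"); cv2.imwrite("pics/drag.png",cv2.resize(c["img"][130:330,250:450],None,fx=3,fy=3))
E
```

```text
0.085 2.376038154777117 0.0853651359819403
0.0847 4.758898085093561 0.0852998855096585
[-1.06889716 -0.68210618  4.22719563]
[-0.84491132 -0.23635798  3.73660244]
[-0.73247769 -0.66851011  4.38249358] [ 0.55017013 -0.37970711  0.08472324] 9.05
```

View pics/drag.png

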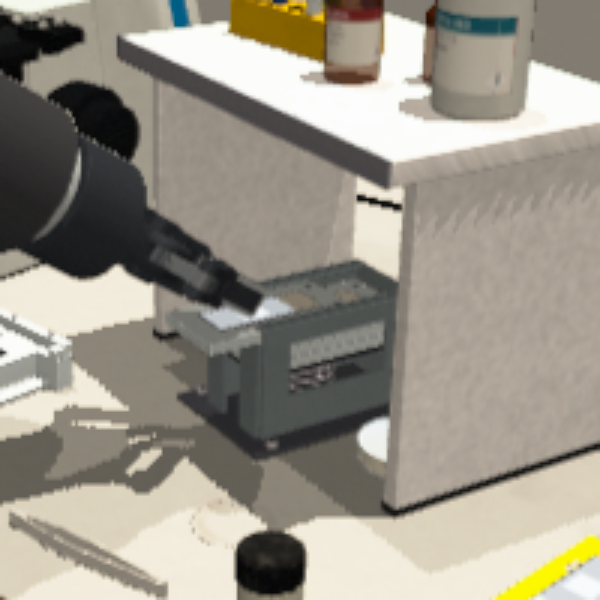

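The carrier slid out about 39 mm, level. Second stroke of 30 mm.

```bash
python3 - <<'E'
from h import *
move_l(sh(.018,0,.097),rate=.05); move_l(sh(.048,0,.097),rate=.06); f0=current_ft_force()[2]
print(move_l(sh(.048,0,.080),rate=.01,stop_force=2.5)); z=current_eef_pos()[2]; print(z)
for k in range(5):
    z-=.0003; move_l(sh(.048,0,z),rate=.01); f=current_ft_force()[2]-f0; print(round(z,4),f)
    if f>3.6: break
move_l(sh(.018,0,z),rate=.03); print(current_ft_force()[2]-f0)
move_l(sh(.018,0,.097),rate=.05); move_l(sh(-.12,0,.16)); print(current_time())
c=capture("scene"); cv2.imwrite("pics/drag2.png",cv2.resize(c["img"][130:330,250:450],None,fx=3,fy=3))
W=cloud(c); w=W[190:290,290:400].reshape(-1,3); L=Ro.from_euler('z',-SY).apply(w-SO)
m=L[(L[:,2]>.072)&(L[:,2]<.085)&(L[:,0]<.0)&(L[:,0]>-.09)&(abs(L[:,1])<.05)]
print(len(m),m.min(0),m.max(0),np.percentile(m,[2,50,98],axis=0),cv2.minAreaRect((m[:,:2]*1000).astype(np.float32)))
E
```

```text
True
0.08537931259717757
0.0851 1.951997832971394
0.0848 2.404484915305257
0.0845 3.712317208025118
4.059945411063281
14.75
505 [-0.06240477 -0.02986746  0.07206029] [-6.30600824e-06  3.01383862e-02  7.84173551e-02] [[-0.06160944 -0.02854818  0.07274011]
 [-0.03356212 -0.00507968  0.07649251]
 [-0.00140406  0.02745478  0.07807472]] ((-31.224702835083008, 0.15237998962402344), (59.97031784057617, 62.30332946777344), 89.67609405517578)
```

View pics/drag2.png

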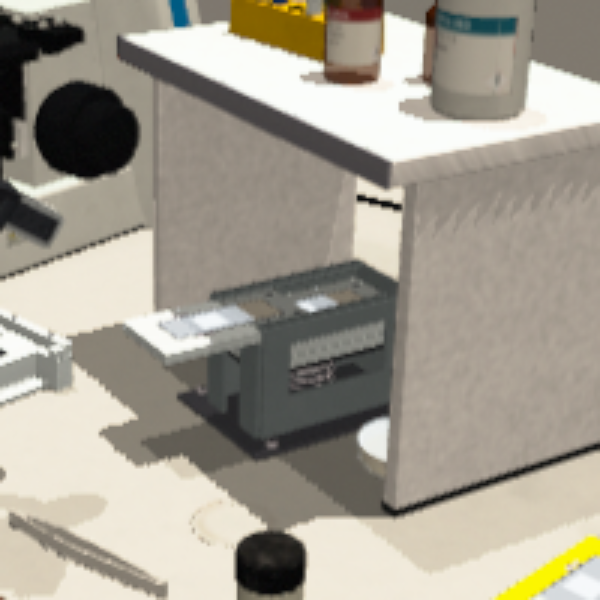

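The carrier is out with its front at x≈-0.0615 (68 mm drawn), level and centred, and the next one is still in the magazine. I now grip 33 mm ahead of its centre with a 20° tilt, so the body clears the board and the fingers clear the cradle's cross-piece.

```bash
python3 - <<'E'
from h import *
set_gripper(.085)
Q=q(SY,20); gx=-.0333
movep(sh(gx-.03,0,.15),Q); move_l(sh(gx,0,.12)); f0=np.array(current_ft_force())
print(move_l(sh(gx,0,.0571),rate=.06,stop_force=6), current_eef_pos())
set_gripper(.03); print(current_opening(),current_finger_force(),np.array(current_ft_force())-f0,current_time())
c=capture("scene"); cv2.imwrite("pics/grip.png",cv2.resize(c["img"][130:330,250:450],None,fx=3,fy=3))
E
```

```text
False [ 0.49984606 -0.37232075  0.05773657]
0.05457073861150326 62.72958755493164 [ 0.25913406 -0.23350923  1.72063891] 18.1917
```

View pics/grip.png

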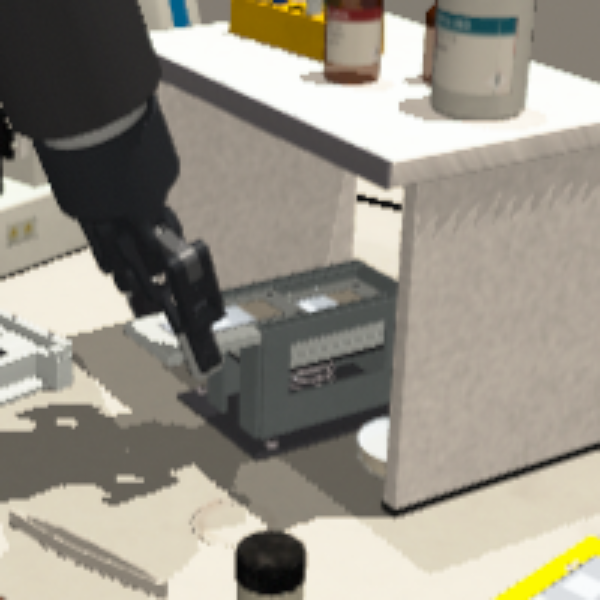

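The carrier is gripped, with opening 54.6 mm and 63 N. Next I pull it straight out, lift it, and hover over the cradle.

```bash
cat >> h.py <<'E'
CO=np.array([.418,-.234,0]); CY=np.radians(5.2)
def cr(x,y,z): return fr(CO,CY,x,y,z)
E
python3 - <<'E'
from h import *
gx=-.0333
move_l(sh(gx-.08,0,.0573),rate=.06); print(current_opening(),current_ft_force())
move_l(sh(gx-.085,0,.14),rate=.12)
off=gx-(-.0065)   # TCP relative to carrier centre
movep(cr(off,0,.12),q(CY,20)); sleep(.2); print(current_opening(),current_eef_pos(),np.array(cr(off,0,.12)),current_time())
for n,e in (("scene",1),("top",1)):
    c=capture(n); W=cloud(c); L=Ro.from_euler('z',-CY).apply(W.reshape(-1,3)-CO).reshape(480,640,3)
    mm=(L[...,2]>.125)&(L[...,2]<.16)&(abs(L[...,1])<.05)&(abs(L[...,0])<.08); np.save(f"L{n}.npy",L)
    for t in trace("carrier_top",c)[:3]:
        g=t["region"]&mm; w=L[g]; 
        if len(w)>20: print(n,t["p"],len(w),cv2.minAreaRect((w[:,:2]*1000).astype(np.float32)),np.linalg.lstsq(np.c_[w[:,:2],np.ones(len(w))],w[:,2],rcond=None)[0])
    u,v=np.round(proj(c,cr(0,0,.12))).astype(int); cr_=c["img"][max(v-90,0):v+90,max(u-110,0):u+110]
    cv2.imwrite(f"pics/hov_{n}.png",cv2.resize(cr_,(440,360)))
a=[cv2.imread(f"pics/hov_{n}.png")[:,20:420] for n in("scene","top")]; cv2.imwrite("pics/hov.png",np.hstack(a))
E
```

```text
0.054717400365727656 [-0.42118859 -0.08743911 -0.19299479]
0.05461861663007399 [ 0.39128804 -0.23709948  0.11979109] [ 0.3913103  -0.23642895  0.12      ] 21.3333
scene 0.79 583 ((-0.8412246704101562, -5.512886047363281), (112.56449890136719, 68.70323181152344), 1.2470530271530151) [-0.0011766   0.03547748  0.13769946]
top 0.73 1520 ((16.313262939453125, -0.9852752685546875), (76.66989135742188, 56.26992416381836), 0.8583250641822815) [-0.00949033  0.00221227  0.13924387]
```

View pics/hov.png

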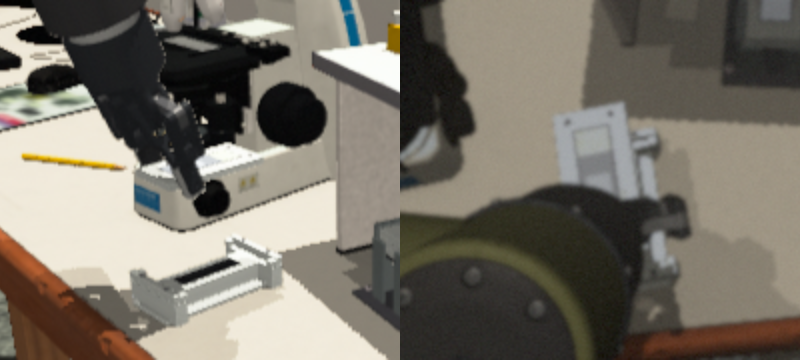

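The carrier is held level over the cradle, about 1 mm low in y and 0.9° turned. I correct that and lower with force stop.

```bash
python3 - <<'E'
from h import *
x,y=-.0268+.0004,.0009; Q=q(CY-.012,20)
move_l(cr(x,y,.06),Q,rate=.06); sleep(.2); L=lambda:Ro.from_euler('z',-CY).apply(current_eef_pos()-CO)*1000
print(L(),current_ft_force())
c=capture("top"); W=cloud(c); P=Ro.from_euler('z',-CY).apply(W.reshape(-1,3)-CO).reshape(480,640,3)
for t in trace("carrier_top",c)[:3]:
    w=P[t["region"]&(P[...,2]>.07)&(P[...,2]<.09)&(abs(P[...,1])<.05)&(abs(P[...,0])<.08)]
    if len(w)>20: print(t["p"],len(w),cv2.minAreaRect((w[:,:2]*1000).astype(np.float32)))
print(move_l(cr(x,y,.022),rate=.04,stop_force=8),L())
print(move_l(cr(x,y,.0095),rate=.012,stop_force=6),L(),current_ft_force(),current_finger_force(),current_time())
c=capture("scene"); u,v=np.round(proj(c,cr(0,0,.03))).astype(int); cv2.imwrite("pics/low.png",cv2.resize(c["img"][v-70:v+70,u-90:u+90],(720,560)))
E
```

```text
[-26.24248745   0.82316852  60.37905258] [-0.77382651  0.22912078 -1.07708219]
0.93 1387 ((16.27225685119629, -0.2100811004638672), (77.79110717773438, 56.173072814941406), 0.12139669060707092)
False [-26.18909064   0.80360383  22.39330037]
True [-25.79769521   0.5079034   11.89903817] [ 0.35534964 -0.47263384  2.36073125] 63.602914810180664 24.9333
```

View pics/low.png

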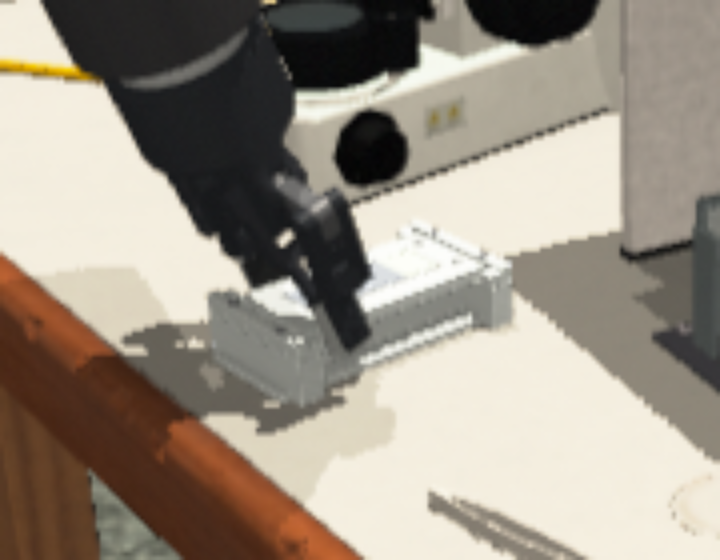

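It stopped at TCP z=11.9 mm, against 11.7 predicted for fully home, and the carrier sits between the guides. I now release, retract and check.

```bash
python3 - <<'E'
from h import *
sleep(.15); set_gripper(.08); p=np.array(current_eef_pos())
move_l((p+[0,0,.06]).tolist(),rate=.06); move_l((p+[-.03,-.02,.2]).tolist()); movep([.3,-.45,.3],q(CY,20)); sleep(.3)
for n in("top","scene"):
    c=capture(n); W=cloud(c); P=Ro.from_euler('z',-CY).apply(W.reshape(-1,3)-CO).reshape(480,640,3)
    for t in trace("carrier_top",c)[:3]:
        w=P[t["region"]&(P[...,2]>.015)&(P[...,2]<.06)&(abs(P[...,1])<.05)&(abs(P[...,0])<.08)]
        if len(w)>100:
            k=w[(abs(w[:,0])<.045)&(abs(w[:,1])<.024)]
            print(n,t["p"],len(w),np.median(w[:,2]),cv2.minAreaRect((w[:,:2]*1000).astype(np.float32)),np.linalg.lstsq(np.c_[k[:,:2],np.ones(len(k))],k[:,2],rcond=None)[0])
cv2.imwrite("pics/end.png",c["img"][130:430,150:550].repeat(2,0).repeat(2,1))
print(current_time(),current_ft_force())
E
```

```text
scene 0.76 797 0.030384780406827707 ((-1.0291976928710938, -0.8482208251953125), (110.387939453125, 60.23555374145508), 0.6159113645553589) [ 0.00304383 -0.00249558  0.03065919]
29.1583 [0.09830245 0.50249063 0.27186506]
```

View pics/end.png

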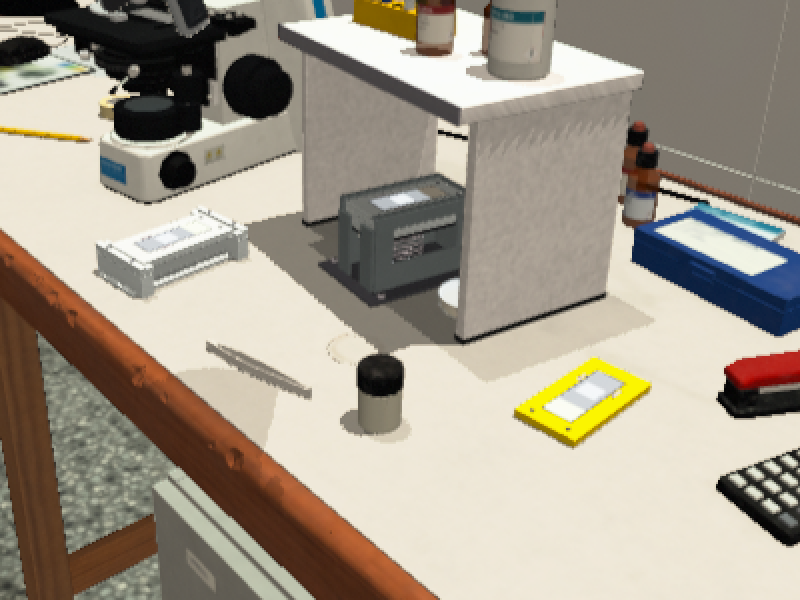

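The carrier lies flat in the cradle (top at 31 mm, about 1 mm off centre). The next carrier has risen in the magazine and the bystanders look undisturbed.

```bash
python3 -c "
from rig import *
print(finish_job())"
```

```text
the job is handed in; nothing more can be done
None
```

The top carrier is lying flat and released in the loading cradle, about 1 mm off centre by the last picture. The other carriers stayed in the magazine, the bystanders look undisturbed, and I handed the job in at about 29 s (no verdict was returned).

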